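# Open the jar tote for unloading

### The job

Get the green jar tote ready for unloading: lay the loose wooden landing board flat and square down in the shallow framed pocket in front of the tote, then squeeze the ears of the red catch fully together, then those of the yellow catch. After that swing the white gate, whose handle is the blue post, out past the detent to wide open, about square to the tote's front or a little less (75 to 90 degrees), and finish while still holding it there, because its spring pulls it back; leave the jars and the other things on the counter where they are.

Things in the scene. Friction and masses are not known exactly. Their poses are not given: they have to be found in the camera images.
- board_center (a point): Centre of the loose brown wooden landing board with two dark stripes on top: 100 mm (its x) by 64 mm (its y) by 24 mm thick, about 0.15 kg, lying flat on the table to the right of the tote. The centre is 12 mm above its underside. Either end may go first.
- pocket (a point): Centre of the black pocket floor in the metal frame fixed before the tote. Floor 4 mm above the table, rim tops 12 mm above it (pocket 8 mm deep, rim 8 mm wide), opening 103 mm (x) by 67 mm (y). x points into the tote, square to its front, y left along its front. The board's long side goes along x; seated, its top is 28 mm above the table and the closed gate is 39 mm beyond its far end, a 26 mm high fixed step between.
- red (a joint): Sliding ear of the red squeeze catch, m: 0 = closed (as at the start, the gate is locked), 0.008 = ears fully squeezed together (gate freed, needs more than 0.006). Both ears move equally towards each other against about 5 N of friction in all and stay where they are left (no spring).
- red_grip (a point): Point midway between the two upright red plastic ears of the red catch on the tote's front beam, 12 mm below their tops (tops 170 mm above the table); axes parallel to the tote's. Along y the ears measure 40 mm over their outer faces when closed, 24 mm when squeezed; 20 mm wide in x. They rise 38 mm from a base plate whose top is 131 mm above the table.
- yellow (a joint): Sliding ear of the yellow squeeze catch, m: 0 = closed (as at the start, the gate is locked), 0.008 = ears fully squeezed together (gate freed, needs more than 0.006). Both ears move equally towards each other against about 5 N of friction in all and stay where they are left (no spring).
- yellow_grip (a point): Point midway between the two upright yellow plastic ears of the yellow catch on the tote's front beam, 12 mm below their tops (tops 170 mm above the table); axes parallel to the tote's. Along y the ears measure 40 mm over their outer faces when closed, 24 mm when squeezed; 20 mm wide in x. They rise 38 mm from a base plate whose top is 131 mm above the table.
- tote: Green tote 200 (x) by 260 (y) by 125 mm, fixed; origin at the centre of its underside, front at -x. The two catches stand on its front beam 105 mm apart along y, 80 mm before the origin; which is left and which right varies. From each left (+y) ear a steel hook reaches forward, 136 to 146 mm above the table, over a steel tab of the gate (top 144 mm), 31 to 47 mm before the ears' centre.
- gate (a joint): Gate angle, rad: 0 = shut, grows as the gate's free (right) end swings out towards the robot, clockwise seen from above, stop at 1.65. A brass spring ball under the gate gives a detent between about 0.5 and 0.95 rad: about 5 N at the post to pass. A spring pulls the gate shut (about 2 N at the post when wide open); let go, it falls back to the detent, about 0.9 rad.
- gate_hinge (a point): Point on the upright hinge axis of the gate, at the tote's left front corner, 135 mm above the table. Turns with the gate: x is the gate's inward normal (the tote's x when shut); the white gate panel, 10 mm thick, runs 5 to 245 mm from the axis along -y, from 36 to 115 mm above the table.
- gate_handle (a point): Grip point on the upright round blue post of the gate, 16 mm in diameter, on its axis, 17 mm below its top; 135 mm above the table. The post stands 45 mm in front of the gate and 150 mm along it from the hinge; a bracket joins it to the gate at 86 to 100 mm height, so its free length is 100 to 152 mm above the table. Turns with the gate.
- jar_a: Jar with red cap, 52 mm across, 75 mm tall, standing in the tote; origin at its underside. Bystander.
- jar_b: Jar with yellow cap, 52 by 75 mm, in the tote; origin at its underside. Bystander.
- jar_c: Jar with black cap, 52 by 75 mm, in the tote; origin at its underside. Bystander.
- bowl: White bowl, 130 mm across, 60 mm tall, left of the tote; origin at its underside. Bystander.
- mug: Blue mug, 76 mm across, 90 mm tall, on the left; origin at its underside. Bystander.
- sauce: Amber sauce bottle, 64 mm across, 170 mm tall, on the right beyond the board; origin at its underside. Bystander.
- spatula: Spatula lying on the right. Bystander.
- board: The same wooden landing board as a body (origin at the centre of its underside).
Things that resemble listed ones, but are neither listed nor needed, are in the scene too. What is meant by the board is not turquoise, and is the smaller of those in its own colour.

How it is judged:
By the outcome, as a careful person would: the job done as asked, in the order asked, and still so for the second after the job is handed in, while the arm keeps its last pose, push and grip.
It also fails if it takes over 58 s, if anything falls off the work surface, if the arm or the gripper's body presses on something with over 40 N, if the wrist force passes 120 N, or if a joint passes its speed limit or range.

### The arm

A 6-joint arm with a two-finger parallel gripper is mounted at the origin on the work surface. World frame = base frame: x ahead of the robot, y to its left, z up, the work surface at z = 0. Lengths are in m, angles in rad, forces in N, time in s.
With the tool pointing down it reaches from about 0.4 to 0.825 m from the base axis. Payload 7 kg.
Tool frame: the origin (TCP) lies midway between the tips of the shut fingers; the grasp point (between the pads) lies 19 mm behind it; z points along the fingers, y is the direction in which the jaws open and shut (so a half turn about z gives the same grasp; the last joint's range is limited). The gripper opens to 85 mm and grips with 20 to 120 N. Pads are 22 mm wide; open, the fingers measure 114 mm over their backs; the gripper's body (76 mm by 85 mm) begins 54 mm behind the grasp point. The pads swing forward as they close: fully open they stand 13 mm farther back than shut.
Start: joints at [-0.915, 0.359, 0.012, 0, -1.224, -0.288], TCP at [0.243, -0.63, 0.231] pointing down, gripper open.
Joint ranges: [-3.07, 3.07], [-1.43, 2.12], [-1.02, 1.25], [-3.03, 1.67], [-3.05, -0], [-3.03, 3.03]. Speed limits (rad/s): [2.39, 2.39, 3.01, 3.14, 3.14, 3.14].

### API

Orientations are given as a rotation vector (axis times angle).
In Python, from plant import * gives the robot as it stands.
- The arm moves only by the shell command python3 -m crank 'ROWS'. ROWS is JSON, a list that holds one entry, the list of rows, each a list of 5 numbers: the shift along the tool's x, y, z in m, then the turn about the tool's z in rad, then the opening, from 0 (shut) to 1 (fully open). A call has 1 to 20 rows; each row is the pose to reach, as a shift and turn from the pose commanded when the call began, along the tool's axes at that moment; what a row does not reach only later rows make up. A row lasts 1/12 s, in which the tool goes at most 41.7 mm and 7.16 degrees, less where a joint would pass 70% of its speed; a pose out of reach is approached as far as the arm can. A call with a gripper value outside its range is refused whole. The fingers move at their own pace and stop on an object; the grip force is fixed at half the most. Time passes only in rows, so rows that repeat a pose let the fingers close. It gives the time, the measured TCP pose, the force and the opening at its end, in the units of the state.
- state(): the state, without advancing time (a new reading comes with each control period).
- grab_frame(name): name is "scene" or "top" or "wrist"; returns the picture (420x560x3 uint8, blue, green, red); there is no depth.
- camera_model(name): a dict with "mtx" (3x3 intrinsics, pixels), "world_to_cam" (4x4, takes a point from world to camera coordinates). Camera axes: x right, y down, z forward; pixel columns grow to the right and rows downward; lengths in m; the calibration is good to about 2 mm. The wrist camera is an equidistant fisheye: a pixel r from the principal point sees the ray r / f radians off the axis. A picture is of the moment at which its call begins: read the wrist's pose just before it. camera_model takes no time and is no camera call; for the wrist camera it gives the pose at the moment of the call.
- close_job(): hands the job in, once; it reports no verdict.
Trained networks look in the newest picture that a camera, given by its name, has taken for a name from the list of things; names that differ only in an ending like _2 or _b are one class to them, and where a whole thing is asked for, a point or a joint stands for the part that bears it (a point fixed in the world has none). Each returns a list of dicts, best first, with "confidence" (0 to 1); they miss things now and then, are a little off and sometimes report something else, mostly with a low value. They report only what shows in the picture. A call takes as long as a camera call. They do not tell look-alikes from the thing itself.
- search_frame(thing, camera): "centre" ([x, y, z] in m, in the coordinates of the camera as it stood for that picture, good to about 4 mm: the middle of the surface that is visible of it).
The state is a dict: "time_s": time; "joint_positions": joint angles; "qvel": joint speeds; "joint_torque": joint torques, N m; "ee_pos": TCP position; "orientation": TCP orientation; "contact_force": force on the tool from outside, world axes, zero at the start; "torque": the same for the moment, N m; "grip_width": opening from 0.0 (shut) to 1.0 (fully open).
Only numpy, scipy, OpenCV 4.12 (cv2) and the standard library are available. Lean on these libraries where they do the work, as an engineer would, in place of code of your own. Each camera call takes 0.05 s, during which the arm holds its last target.

## Working session

There is one attempt and no reset: what is moved stays moved. The work goes in short steps, Python scripts to look and compute and a shell command to move; the robot and the scene stay as the last step left them, time stands still between calls to the robot, and variables do not carry over. Pictures are saved under pics/ and viewed, and the job is handed in when it is done.

```bash
ls; mkdir -p pics
python3 - <<'E'
from plant import *
import cv2, numpy as np
s=state(); print(s)
for n in("scene","top","wrist"):
    im=grab_frame(n); cv2.imwrite(f"pics/{n}0.png",im); m=camera_model(n); print(n,np.round(m["mtx"],1).tolist(),np.round(m["world_to_cam"],4).tolist())
E
```

```text
pics
{'time_s': 0.0, 'joint_positions': array([-9.14915946e-01,  3.59395162e-01,  1.10401336e-02, -3.60430596e-04,
       -1.22409111e+00, -2.88124934e-01]), 'qvel': array([-0.00043325, -0.00183767,  0.00148405,  0.0007434 , -0.00061035,
       -0.00110784]), 'joint_torque': array([-2.37267799e-03, -5.83331287e+01,  2.93414176e+01,  6.93688944e+00,
       -6.24880922e-03,  3.35413165e-05]), 'ee_pos': array([ 0.24249263, -0.62941227,  0.23034832]), 'orientation': array([ 5.74147440e-01, -3.08822540e+00, -2.54982647e-03]), 'contact_force': array([-0.00796986, -0.07906555, -0.00200005]), 'torque': array([0.04162578, 0.0245498 , 0.01840599]), 'grip_width': 0.9990474928973867}
scene [[525.0, 0.0, 267.0], [0.0, 525.0, 208.5], [0.0, 0.0, 1.0]] [[-0.0998, 0.995, 0.0009, 0.115], [0.8046, 0.0812, -0.5882, -0.3611], [-0.5854, -0.0579, -0.8087, 1.9701], [0.0, 0.0, 0.0, 1.0]]
top [[527.9, 0.0, 279.6], [0.0, 527.9, 202.8], [0.0, 0.0, 1.0]] [[0.0068, -0.9999, -0.0083, -0.0476], [-0.9957, -0.006, -0.0929, 0.5681], [0.0928, 0.0089, -0.9956, 1.6744], [0.0, 0.0, 0.0, 1.0]]
wrist [[325.2, 0.0, 276.9], [0.0, 325.2, 215.6], [0.0, 0.0, 1.0]] [[-0.3593, 0.9332, 0.001, 0.6744], [0.8995, 0.3461, 0.2666, -0.0349], [0.2485, 0.0968, -0.9638, 0.3791], [0.0, 0.0, 0.0, 1.0]]
```

View pics/scene0.png

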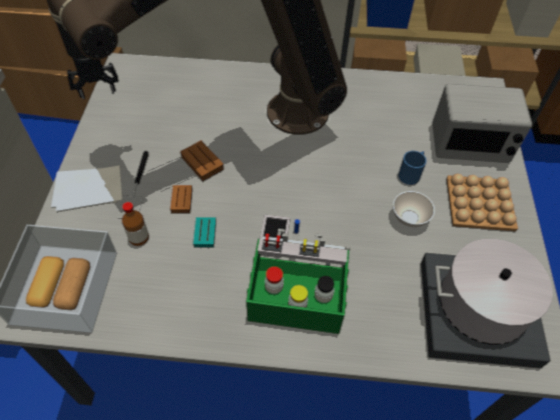

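View pics/top0.png

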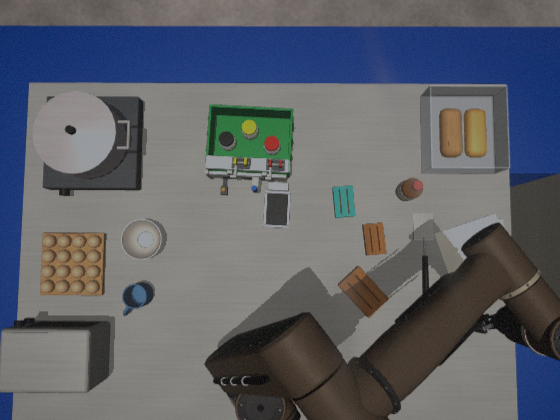

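View pics/wrist0.png

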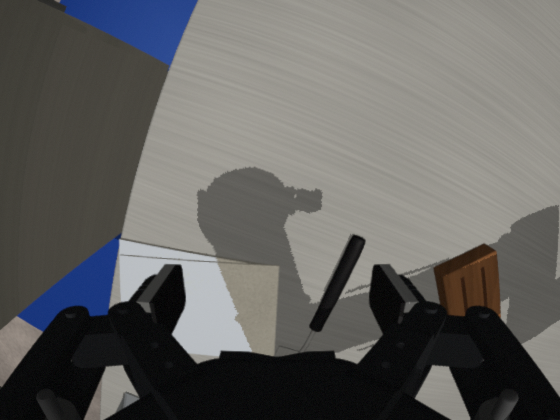

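```bash
cat > h.py <<'E'
from plant import *
import cv2, numpy as np
from scipy.spatial.transform import Rotation as R
def cam2w(n,p,m=None):
    T=np.linalg.inv((m or camera_model(n))["world_to_cam"]); return T[:3,:3]@np.asarray(p)+T[:3,3]
def proj(n,P,m=None):
    m=m or camera_model(n); T=np.asarray(m["world_to_cam"]);K=np.asarray(m["mtx"])
    p=T[:3,:3]@np.asarray(P,float)+T[:3,3]
    if n=="wrist":
        r=np.hypot(p[0],p[1]);th=np.arctan2(r,p[2]);d=p[:2]/max(r,1e-9)*th
    else: d=p[:2]/p[2]
    return np.array([K[0,0]*d[0]+K[0,2],K[1,1]*d[1]+K[1,2]])
def ray(n,px,z,m=None):
    "world point on height z seen at pixel"
    m=m or camera_model(n); T=np.linalg.inv(m["world_to_cam"]);K=np.asarray(m["mtx"])
    d=np.array([(px[0]-K[0,2])/K[0,0],(px[1]-K[1,2])/K[1,1]])
    if n=="wrist":
        th=np.hypot(*d); v=np.array([*(d/max(th,1e-9)*np.sin(th)),np.cos(th)])
    else: v=np.array([d[0],d[1],1])
    v=T[:3,:3]@v;o=T[:3,3]
    return o+v*(z-o[2])/v[2]
E
python3 - <<'E'
from h import *
for c in("scene","top"):
    grab_frame(c); m=camera_model(c)
    for t in ("board_center","pocket","red_grip","yellow_grip","tote","gate_hinge","gate_handle"):
        for d in search_frame(t,c)[:4]:
            w=cam2w(c,d["centre"],m); print(c,t,round(d["confidence"],2),np.round(w,3),np.round(proj(c,w,m)))
print(state()["time_s"])
E
```

```text
scene board_center 0.95 [ 0.46  -0.35   0.027] [181. 198.]
scene board_center 0.94 [ 0.577 -0.255  0.023] [204. 231.]
scene board_center 0.86 [ 0.305 -0.311  0.036] [201. 161.]
scene pocket 0.63 [0.737 0.035 0.04 ] [294. 282.]
scene red_grip 0.71 [ 0.676 -0.029  0.14 ] [274. 244.]
scene yellow_grip 0.67 [ 0.676 -0.027  0.134] [274. 245.]
scene yellow_grip 0.62 [0.686 0.072 0.129] [310. 252.]
scene yellow_grip 0.58 [0.812 0.05  0.102] [298. 297.]
scene tote 0.84 [0.736 0.033 0.039] [293. 282.]
scene gate_hinge 0.62 [0.649 0.029 0.118] [295. 242.]
scene gate_handle 0.76 [0.647 0.032 0.113] [296. 242.]
top board_center 0.96 [ 0.288 -0.309  0.033] [363. 292.]
top board_center 0.78 [ 0.575 -0.249  0.025] [343. 201.]
top board_center 0.74 [ 0.457 -0.347  0.028] [374. 238.]
top pocket 0.91 [0.734 0.028 0.028] [258. 152.]
top pocket 0.6 [0.661 0.089 0.146] [235. 168.]
top red_grip 0.71 [ 0.672 -0.023  0.124] [273. 166.]
top yellow_grip 0.6 [0.675 0.083 0.137] [238. 164.]
top yellow_grip 0.47 [0.736 0.031 0.026] [257. 151.]
top tote 0.96 [0.736 0.027 0.029] [258. 151.]
top gate_hinge 0.71 [0.649 0.041 0.112] [252. 174.]
top gate_hinge 0.5 [0.792 0.053 0.1  ] [249. 129.]
top gate_handle 0.83 [0.642 0.045 0.111] [251. 176.]
0.95
```

Run:
```python
from h import *
t=cv2.imread("pics/top0.png"); s=cv2.imread("pics/scene0.png")
a=cv2.resize(t[80:240,190:400],None,fx=3.8,fy=3.8,interpolation=cv2.INTER_CUBIC)[:600,:800]
b=cv2.resize(s[130:330,150:360],None,fx=3,fy=3,interpolation=cv2.INTER_CUBIC)
cv2.imwrite("pics/ct.png",a);cv2.imwrite("pics/cs.png",b)
c=cv2.resize(t[180:330,310:440],None,fx=4,fy=4,interpolation=cv2.INTER_CUBIC);cv2.imwrite("pics/cb.png",c)
```

```text
(no output)
```

View pics/ct.png

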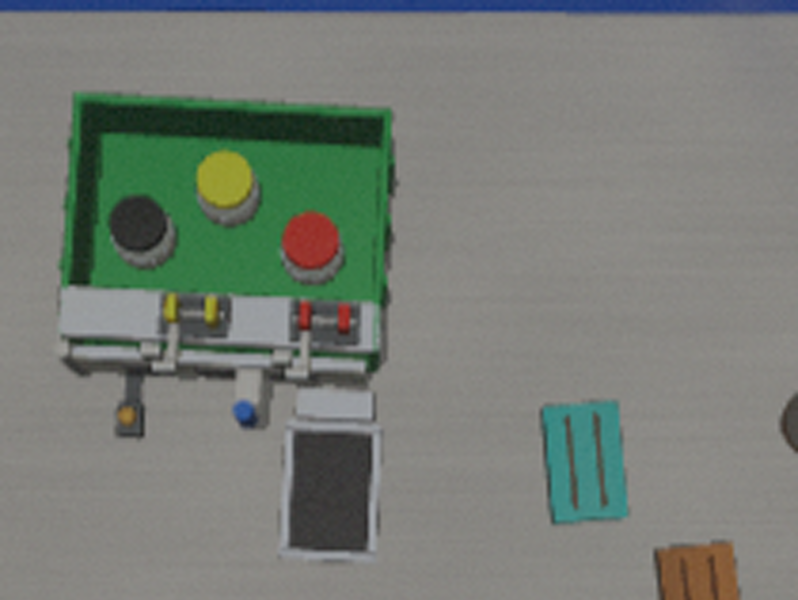

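View pics/cs.png

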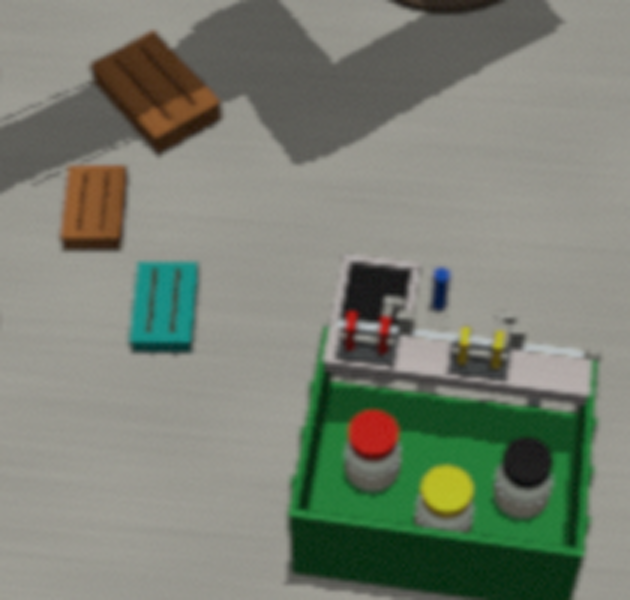

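View pics/cb.png

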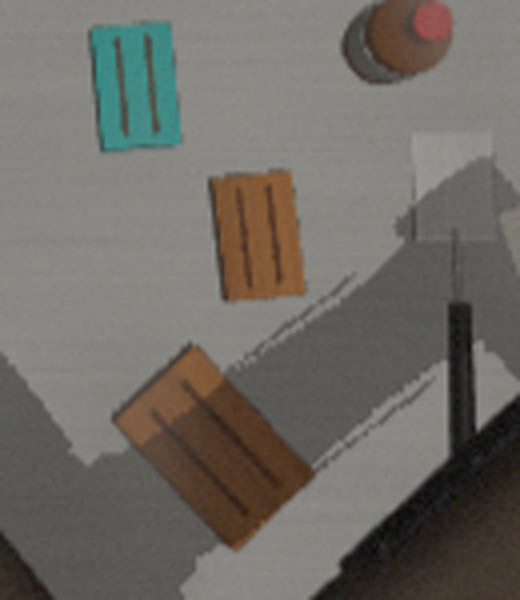

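```bash
cat >> h.py <<'E'
def toolR(): return R.from_rotvec(state()["orientation"]).as_matrix()
def plan(target,yaw=None):
    """target TCP world xyz; yaw: desired world direction angle of tool y axis. prints shift in tool axes, turn about tool z"""
    s=state(); M=R.from_rotvec(s["orientation"]).as_matrix()
    d=M.T@(np.asarray(target)-s["ee_pos"])
    out=np.round(d,4)
    t=None
    if yaw is not None:
        v=M.T@np.array([np.cos(yaw),np.sin(yaw),0]); t=np.arctan2(-v[0],v[1])
        t=(t+np.pi/2)%np.pi-np.pi/2
    print("t",round(s["time_s"],2),"ee",np.round(s["ee_pos"],4),"zaxis",np.round(M[:,2],4),"tooly_deg",round(np.degrees(np.arctan2(M[1,1],M[0,1])),2),"shift",out,"turn",None if t is None else round(t,4), "j",np.round(s["joint_positions"],2))
E
python3 - <<'E'
from h import *
m=camera_model("top")
c=[ray("top",(310+x/4,180+y/4),0.024,m) for x,y in [(210,178),(290,170),(306,293),(224,300)]]
c=np.array(c)[:,:2];print(np.round(c,4),c.mean(0)); 
for i in range(4): d=c[(i+1)%4]-c[i];print(np.hypot(*d),np.degrees(np.arctan2(d[1],d[0])))
p=np.array([ray("top",(190+x/3.8,80+y/3.8),0.012,m) for x,y in [(289,422),(383,427),(376,558),(281,552)]])[:,:2]
print(np.round(p,4),p.mean(0))
for i in range(4): d=p[(i+1)%4]-p[i];print(np.hypot(*d),np.degrees(np.arctan2(d[1],d[0])))
w=camera_model("wrist")["world_to_cam"];T=np.linalg.inv(w);M=toolR();print("cam in tool",M.T@(T[:3,3]-state()["ee_pos"]),"axis",M.T@T[:3,2])
plan([*c.mean(0),0.2],np.radians(96))
E
```

```text
[[ 0.5003 -0.3105]
 [ 0.5071 -0.3747]
 [ 0.409  -0.3863]
 [ 0.403  -0.3209]] [ 0.45484143 -0.34808679]
0.06452009537760203 -83.92433975745529
0.09885620218280843 -173.24001130946277
0.06567132901055923 95.24632825465214
0.09789862658884038 6.096925449297376
[[ 6.079e-01  5.000e-04]
 [ 6.041e-01 -8.000e-02]
 [ 4.919e-01 -7.460e-02]
 [ 4.965e-01  6.300e-03]] [ 0.55008052 -0.03695533]
0.08064787508840587 -92.73043239863155
0.11236189683209921 177.23563855774768
0.08106345299616466 86.75019613926065
0.11162809468887472 -2.976181061262185
cam in tool [ 6.76023296e-02  5.60472319e-05 -1.43391099e-01] axis [-2.66785932e-01 -2.96566756e-04  9.63755767e-01]
t 0.95 ee [ 0.2426 -0.6298  0.2313] zaxis [-0.  0. -1.] tooly_deg 111.07 shift [-0.2993  0.1866  0.0313] turn 0.263 j [-0.91  0.36  0.01 -0.   -1.22 -0.29]
```

```bash
python3 -m crank '[[[-0.02,0.012,0,0.05,1],[-0.055,0.034,0.003,0.13,1],[-0.09,0.056,0.006,0.2,1],[-0.125,0.078,0.01,0.263,1],[-0.16,0.1,0.014,0.263,1],[-0.195,0.121,0.018,0.263,1],[-0.23,0.143,0.022,0.263,1],[-0.262,0.163,0.026,0.263,1],[-0.285,0.178,0.029,0.263,1],[-0.299,0.187,0.031,0.263,1],[-0.299,0.187,0.031,0.263,1],[-0.299,0.187,0.031,0.263,1]]]'
python3 - <<'E'
from h import *
m=camera_model("wrist");im=grab_frame("wrist");cv2.imwrite("pics/w1.png",im)
hsv=cv2.cvtColor(im,cv2.COLOR_BGR2HSV)
mask=cv2.inRange(hsv,(5,110,60),(20,255,255));cv2.imwrite("pics/w1m.png",mask)
plan([.455,-.348,.2],np.radians(96.3))
E
```

```text
time_s: 1.95
ee_pos: [0.4549, -0.3471, 0.2004]
orientation: [0.168, -3.137, 0.0]
contact_force: [-0.1, -0.6, 0.2]
grip_width: 1.004
t 2.0 ee [ 0.4545 -0.3478  0.2004] zaxis [ 0.e+00 -2.e-04 -1.e+00] tooly_deg 96.06 shift [-0.0005 -0.0002  0.0004] turn -0.0042 j [-0.31  0.21 -0.26  0.   -1.09 -1.15]
```

View pics/w1.png

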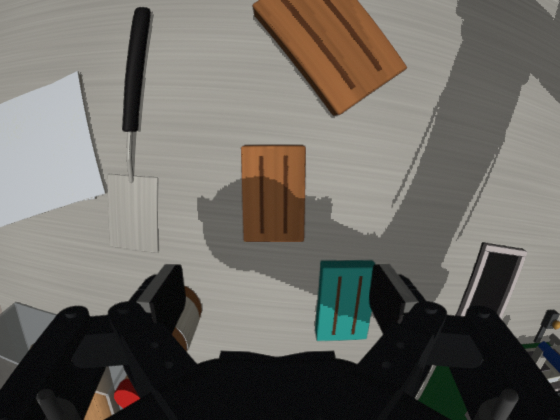

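```bash
cat >> h.py <<'E'
def rect(n,mask,z,box,m):
    x0,y0,x1,y1=box; k=np.zeros_like(mask);k[y0:y1,x0:x1]=mask[y0:y1,x0:x1]
    k=cv2.morphologyEx(k,cv2.MORPH_CLOSE,np.ones((7,7)))
    cs,_=cv2.findContours(k,cv2.RETR_EXTERNAL,cv2.CHAIN_APPROX_NONE);c=max(cs,key=cv2.contourArea)[:,0,:]
    P=np.array([ray(n,p,z,m)[:2] for p in c])
    r=cv2.minAreaRect((P*1000).astype(np.float32)); return r,c
E
python3 - <<'E'
from h import *
m=camera_model("wrist");im=cv2.imread("pics/w1.png")
hsv=cv2.cvtColor(im,cv2.COLOR_BGR2HSV)
mask=cv2.inRange(hsv,(3,90,30),(20,255,255))
r,c=rect("wrist",mask,.024,(215,120,340,255),m);print(r, c.min(0),c.max(0))
P=[ray("wrist",p,.024,m)[:2] for p in[(242,146.5),(305,146),(305,241.5),(242,241.5)]];P=np.array(P);print(P.round(4),P.mean(0))
cv2.imwrite("pics/w1c.png",cv2.resize(im[125:265,215:335],None,fx=4,fy=4,interpolation=cv2.INTER_NEAREST))
M=toolR();e=state()["ee_pos"];print("tool y",M[:,1])
E
```

```text
((453.7498779296875, -351.9023742675781), (99.4426498413086, 63.12127685546875), 6.0911664962768555) [241 145] [305 241]
[[ 0.409  -0.3872]
 [ 0.402  -0.3258]
 [ 0.5002 -0.3134]
 [ 0.5072 -0.3791]] [ 0.45461469 -0.35136556]
tool y [-1.05596891e-01  9.94409006e-01 -1.61488190e-04]
```

View pics/w1c.png

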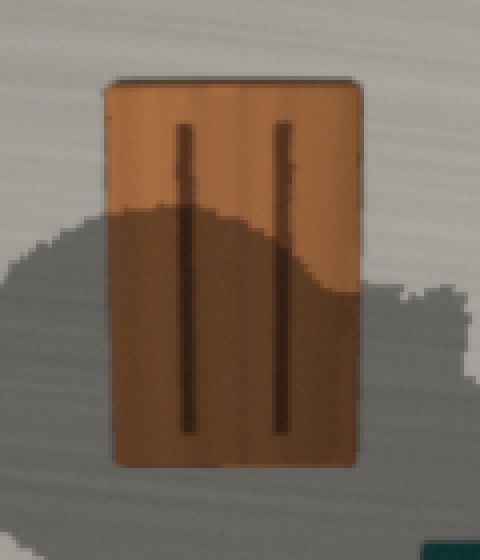

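```bash
python3 -m crank '[[[0.0007,-0.0034,0.03,0,1],[0.0007,-0.0034,0.07,0,1],[0.0007,-0.0034,0.11,0,1],[0.0007,-0.0034,0.145,0,1],[0.0007,-0.0034,0.17,0,1],[0.0007,-0.0034,0.185,0,1],[0.0007,-0.0034,0.193,0,1],[0.0007,-0.0034,0.196,0,1],[0.0007,-0.0034,0.196,0,1],[0.0007,-0.0034,0.196,0,0.5],[0.0007,-0.0034,0.196,0,0.5],[0.0007,-0.0034,0.196,0,0.5],[0.0007,-0.0034,0.196,0,0.5],[0.0007,-0.0034,0.196,0,0.5]]]'
python3 - <<'E'
from h import *
m=camera_model("wrist");im=grab_frame("wrist");cv2.imwrite("pics/w2.png",im)
plan([.455,-.348,.2],np.radians(87))
E
```

```text
time_s: 3.17
ee_pos: [0.4551, -0.3519, 0.0061]
orientation: [-0.165, 3.135, -0.002]
contact_force: [-0.4, -1.0, 5.7]
grip_width: 0.73
t 3.22 ee [ 0.4551 -0.3519  0.0061] zaxis [ 0.0026 -0.0013 -1.    ] tooly_deg 96.03 shift [-0.0008  0.0035 -0.1939] turn 0.1576 j [-0.32  0.44 -0.47  0.   -0.66 -1.15]
```

View pics/w2.png

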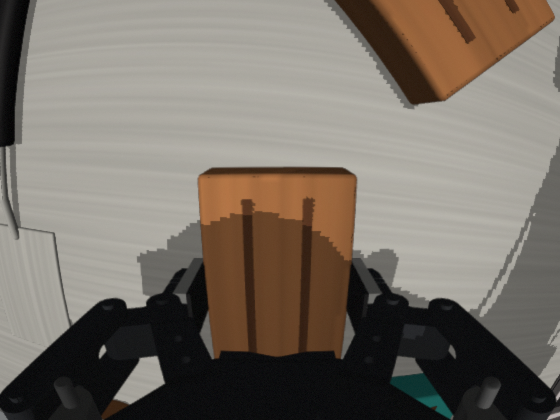

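Run:
```python
from h import *
im=cv2.imread("pics/w2.png")
cv2.imwrite("pics/w2c.png",cv2.resize(im[150:370,130:420],None,fx=2.7,fy=2.7,interpolation=cv2.INTER_CUBIC))
m=camera_model("wrist");M=toolR();e=state()["ee_pos"]
for s in(-1,1):
  for z in(0,.012,.024): print(s,z,proj("wrist",[*(e+M@[0.011,s*.032,0])[:2],z],m),proj("wrist",[*(e+M@[-0.011,s*.032,0])[:2],z],m))
print([ (ray("wrist",p,.024,m)).round(4) for p in [(200,178),(355,177)]], M.T@(ray("wrist",(278,178),.024,m)-e))
```

```text
-1 0 [212.66223761 245.0781089 ] [215.66798701 284.29738145]
-1 0.012 [207.87102585 254.22808591] [211.49218007 295.54060845]
-1 0.024 [202.37797016 264.79636208] [206.78974358 308.30823557]
1 0 [341.32870884 245.13748312] [338.32592968 284.37581677]
1 0.012 [346.04635261 254.29909278] [342.43091615 295.63310893]
1 0.024 [351.45525918 264.88270192] [347.05301902 308.41862055]
[array([ 0.4102, -0.3873,  0.024 ]), array([ 0.4033, -0.3262,  0.024 ])] [ 0.04810944  0.00041167 -0.0179723 ]
```

View pics/w2c.png

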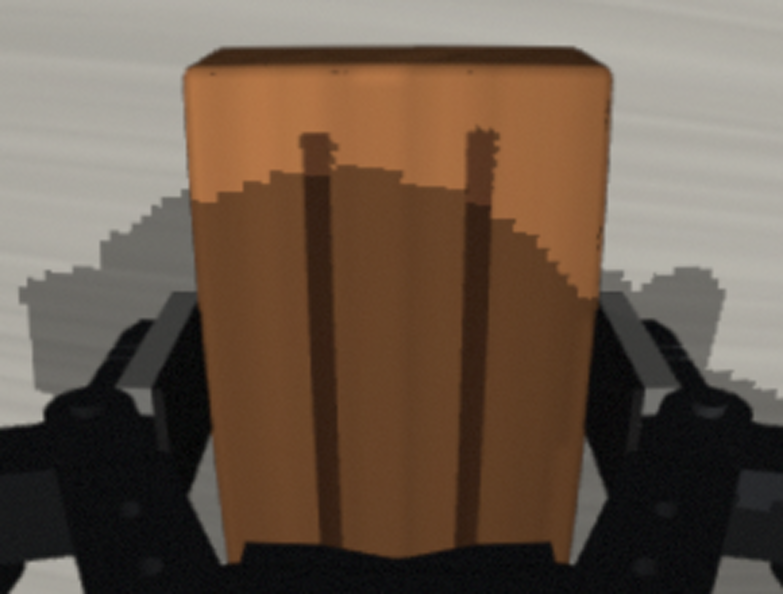

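Run:
```python
from h import *
plan([.58,-.19,.2],np.radians(87))
```

```text
t 3.22 ee [ 0.4551 -0.3519  0.0061] zaxis [ 0.0026 -0.0013 -1.    ] tooly_deg 96.03 shift [-0.1417  0.1475 -0.1937] turn 0.1576 j [-0.32  0.44 -0.47  0.   -0.66 -1.15]
```

```bash
python3 -m crank '[[[0,0,-0.02,0,0.5],[0,0,-0.055,0,0.5],[-0.015,0.015,-0.09,0.05,0.5],[-0.04,0.04,-0.125,0.1,0.5],[-0.065,0.065,-0.15,0.158,0.5],[-0.09,0.09,-0.17,0.158,0.5],[-0.11,0.115,-0.185,0.158,0.5],[-0.13,0.135,-0.194,0.158,0.5],[-0.142,0.148,-0.194,0.158,0.5],[-0.142,0.148,-0.194,0.158,0.5],[-0.142,0.148,-0.194,0.158,0.5]]]'
python3 - <<'E'
from h import *
plan([.58,-.19,.2],np.radians(87))
m=camera_model("wrist");im=grab_frame("wrist");cv2.imwrite("pics/w3.png",im)
import pickle;pickle.dump(m,open("w3.pkl","wb"))
E
```

```text
time_s: 4.13
ee_pos: [0.5798, -0.1882, 0.1981]
orientation: [-0.081, -3.14, -0.001]
contact_force: [-0.0, -0.1, -1.6]
grip_width: 0.729
t 4.13 ee [ 0.5798 -0.1882  0.1981] zaxis [-2.e-04  4.e-04 -1.e+00] tooly_deg 87.05 shift [-0.0003 -0.0018 -0.0019] turn 0.0008 j [ 0.01  0.28 -0.19 -0.   -1.11 -1.63]
```

View pics/w3.png

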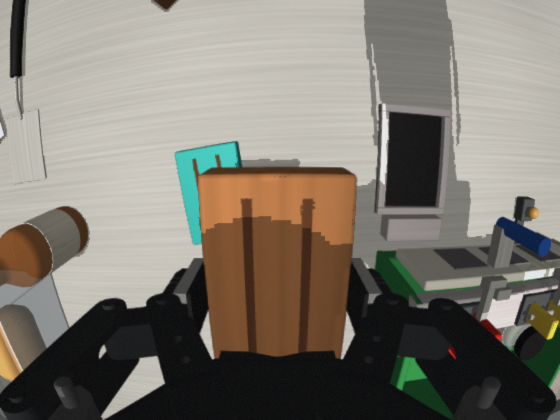

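Run:
```python
from h import *
im=cv2.imread("pics/w3.png")
cv2.imwrite("pics/w3c.png",cv2.resize(im[90:250,360:480],None,fx=3.7,fy=3.7,interpolation=cv2.INTER_CUBIC))
```

```text
(no output)
```

View pics/w3c.png

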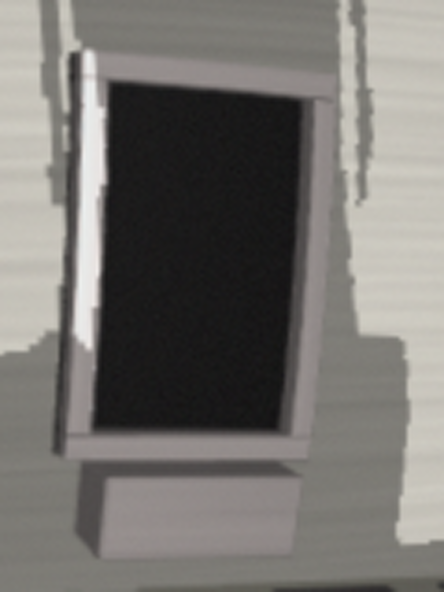

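Run:
```python
from h import *
import pickle; m=pickle.load(open("w3.pkl","rb"))
def q(pts,n):
    P=np.array([ray("wrist",(360+x/3.7,90+y/3.7),.012,m)[:2] for x,y in pts]);c=P.mean(0)
    print(n,c.round(4),[ (round(np.hypot(*d)*1000,1),round(np.degrees(np.arctan2(d[1],d[0])),2)) for d in np.roll(P,-1,0)-P])
q([(83,50),(337,75),(308,459),(68,456)],"outer")
q([(108,80),(316,97),(295,436),(93,433)],"inner")
T=np.linalg.inv(camera_model("wrist")["world_to_cam"]);print(T[:3,3])
# overlay predicted
im=cv2.imread("pics/w3.png");sc=6
cv2.imwrite
def ov(c,yaw,name):
    big=cv2.resize(im[90:250,360:480],None,fx=5,fy=5,interpolation=cv2.INTER_CUBIC)
    u=np.array([np.cos(yaw),np.sin(yaw)]);v=np.array([-u[1],u[0]])
    for a,b in((59.5,41.5),(51.5,33.5)):
        pts=[]
        for i in range(4):
            s=[(-1,-1),(1,-1),(1,1),(-1,1)]
            p0=np.array(s[i]);p1=np.array(s[(i+1)%4])
            for t in np.linspace(0,1,12,endpoint=False):
                p=(p0+(p1-p0)*t)*[a/1000,b/1000]; w=np.array(c)+u*p[0]+v*p[1]
                pts.append((proj("wrist",[*w,.012],m)-[360,90])*5)
        cv2.polylines(big,[np.int32(pts)],True,(0,255,255),1)
    cv2.imwrite(name,big)
ov((.5495,-.0375),np.radians(-3),"pics/ov1.png")
```

```text
outer [ 0.55   -0.0359] [(np.float64(82.9), np.float64(87.26)), (np.float64(118.4), np.float64(-2.97)), (np.float64(81.6), np.float64(-93.53)), (np.float64(117.3), np.float64(177.64))]
inner [ 0.5503 -0.0355] [(np.float64(67.9), np.float64(87.81)), (np.float64(103.7), np.float64(-2.17)), (np.float64(68.5), np.float64(-93.35)), (np.float64(102.3), np.float64(177.51))]
[ 0.51180654 -0.18547454  0.34127756]
```

View pics/ov1.png

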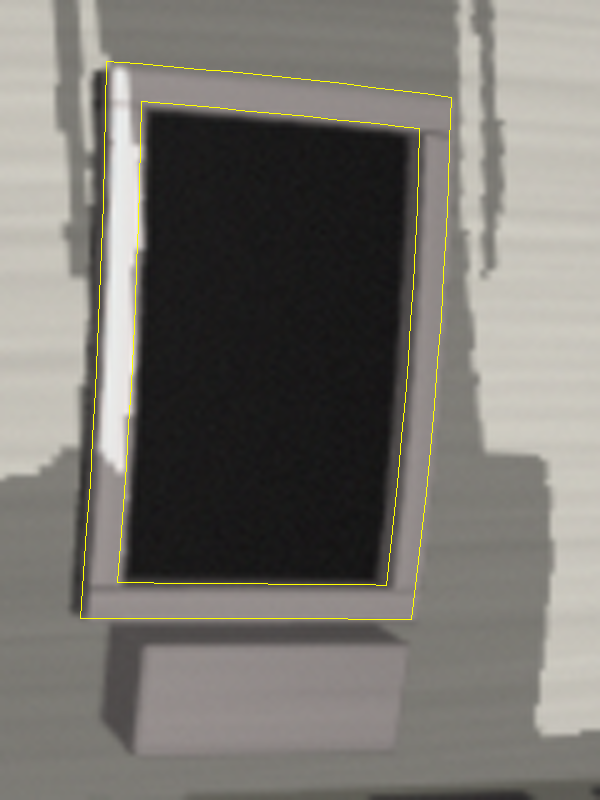

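Run:
```python
from h import *
import pickle; m=pickle.load(open("w3.pkl","rb"))
im=cv2.imread("pics/w3.png");s=state();M=toolR();e=s["ee_pos"]
print(im[160:190,278].tolist()[::1])
for ox in(-.001,0,.001):
  for zt in(-.018,.006): print(ox,zt,[proj("wrist",e+M@[.05+ox,y,zt],m).round(1) for y in(-.032,0,.032)])
plan([.55,-.0362,.06],np.radians(87.2))
```

```text
[[127, 133, 135], [121, 126, 128], [120, 124, 126], [115, 120, 122], [114, 118, 120], [110, 115, 118], [87, 95, 103], [45, 59, 78], [29, 46, 70], [30, 47, 71], [27, 45, 70], [30, 50, 75], [32, 53, 80], [45, 74, 111], [60, 98, 149], [68, 112, 170], [71, 118, 178], [75, 122, 187], [77, 127, 193], [76, 127, 194], [77, 126, 193], [75, 125, 190], [75, 124, 188], [73, 122, 186], [74, 123, 186], [74, 124, 186], [73, 122, 186], [75, 124, 186], [73, 122, 185], [76, 124, 188]]
-0.001 -0.018 [array([194.7, 175.1]), array([275.1, 174.3]), array([355.8, 175.2])]
-0.001 0.006 [array([207.2, 167.6]), array([275.4, 166.9]), array([343.8, 167.6])]
0 -0.018 [array([194.6, 172.7]), array([275.1, 171.8]), array([355.9, 172.7])]
0 0.006 [array([207.1, 165.5]), array([275.4, 164.8]), array([343.8, 165.5])]
0.001 -0.018 [array([194.5, 170.2]), array([275.1, 169.2]), array([356. , 170.2])]
0.001 0.006 [array([207. , 163.4]), array([275.4, 162.6]), array([343.9, 163.4])]
t 4.18 ee [ 0.5792 -0.189   0.1978] zaxis [-9.e-04  3.e-04 -1.e+00] tooly_deg 86.99 shift [0.0371 0.151  0.1379] turn -0.0037 j [ 0.    0.28 -0.19 -0.   -1.11 -1.63]
```

```bash
python3 -m crank '[[[0.005,0.02,0,0,0.5],[0.014,0.055,0,0,0.5],[0.023,0.09,0.005,0,0.5],[0.031,0.12,0.02,0,0.5],[0.036,0.14,0.05,0,0.5],[0.0375,0.149,0.085,0,0.5],[0.038,0.1505,0.115,-0.002,0.5],[0.038,0.1505,0.138,-0.004,0.5],[0.038,0.1505,0.15,-0.004,0.5],[0.038,0.1505,0.15,-0.004,0.5],[0.038,0.1505,0.15,-0.004,0.5],[0.038,0.1505,0.15,-0.004,0.5]]]'
python3 - <<'E'
from h import *
plan([.5492,-.0367,.05],np.radians(87.2))
m=camera_model("wrist");im=grab_frame("wrist");cv2.imwrite("pics/w4.png",im)
import pickle;pickle.dump(m,open("w4.pkl","wb"))
cv2.imwrite("pics/w4c.png",cv2.resize(im[120:360,130:430],None,fx=2.6,fy=2.5,interpolation=cv2.INTER_CUBIC))
E
```

```text
time_s: 5.18
ee_pos: [0.5503, -0.0376, 0.0492]
orientation: [0.078, 3.14, -0.0]
contact_force: [-0.0, -0.7, -0.9]
grip_width: 0.734
t 5.18 ee [ 0.5503 -0.0376  0.0492] zaxis [ 0.001 -0.    -1.   ] tooly_deg 87.14 shift [ 0.0012  0.0008 -0.0008] turn -0.001 j [ 0.29  0.35 -0.48  0.   -0.74 -1.91]
```

View pics/w4c.png

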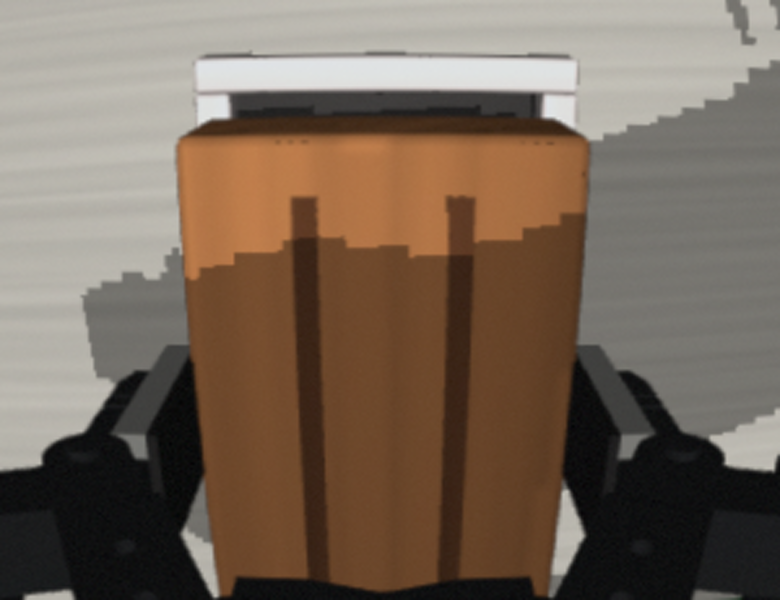

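Run:
```python
from h import *
import pickle; m=pickle.load(open("w4.pkl","rb"))
s=state();M=toolR();e=s["ee_pos"]
def pt(x,y,z): return M.T@(ray("wrist",(130+x/2.6,120+y/2.5),z,m)-e)
print("rim outer",pt(196,58,.012),pt(578,58,.012))
print("rim inner",pt(232,92,.012),pt(540,93,.012))
zt=e[2]-.006+.024
print("board top edge",pt(178,135,zt),pt(588,135,zt))
plan([.5492,-.0367,.05],np.radians(87.2))
```

```text
rim outer [ 0.0600191  -0.04028793  0.03736528] [0.06007512 0.04203081 0.03739742]
rim inner [ 0.0521236  -0.03254623  0.0373826 ] [0.05192152 0.03382618 0.03740897]
board top edge [ 0.05032085 -0.03119251 -0.01810335] [ 0.05031415  0.03106732 -0.01807895]
t 5.23 ee [ 0.5506 -0.0374  0.0495] zaxis [ 1.8e-03  3.0e-04 -1.0e+00] tooly_deg 87.14 shift [ 0.0015  0.0006 -0.0005] turn -0.001 j [ 0.29  0.35 -0.48  0.   -0.74 -1.91]
```

```bash
python3 -m crank '[[[0.0004,0.0008,0.008,0,0.5],[0.0004,0.0008,0.018,0,0.5],[0.0004,0.0008,0.026,0,0.5],[0.0004,0.0008,0.03,0,0.5],[0.0004,0.0008,0.033,0,0.5],[0.0004,0.0008,0.036,0,0.5],[0.0004,0.0008,0.036,0,0.5]]]'
python3 - <<'E'
from h import *
plan([.5492,-.0367,.05],np.radians(87.2))
m=camera_model("wrist");im=grab_frame("wrist");cv2.imwrite("pics/w5.png",im)
cv2.imwrite("pics/w5c.png",cv2.resize(im[120:360,130:430],None,fx=2.6,fy=2.5,interpolation=cv2.INTER_CUBIC))
E
```

```text
time_s: 5.82
ee_pos: [0.5492, -0.0362, 0.0116]
orientation: [-0.077, -3.14, 0.0]
contact_force: [-0.1, 0.4, -0.9]
grip_width: 0.728
t 5.82 ee [ 0.5492 -0.0362  0.0116] zaxis [-1.1e-03 -3.0e-04 -1.0e+00] tooly_deg 87.18 shift [-0.     -0.0005 -0.0384] turn -0.0003 j [ 0.29  0.4  -0.52 -0.   -0.65 -1.91]
```

View pics/w5c.png

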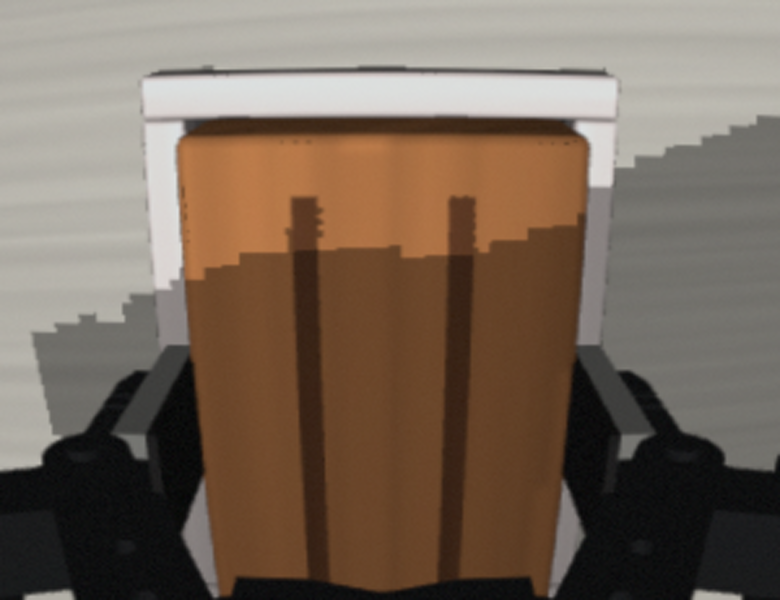

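```bash
python3 -m crank '[[[0,0,0.0015,0,0.5],[0,0,0.0015,0,1],[0,0,0.0015,0,1],[0,0,0.0015,0,1],[0,0,0.0015,0,1],[0,0,-0.01,0,1],[0,0,-0.04,0,1],[0,0,-0.08,0,1],[0,0,-0.12,0,1],[0,0,-0.16,0,1],[0.01,0,-0.19,0,1],[0.01,0,-0.205,0,1],[0.01,0,-0.21,0,1],[0.01,0,-0.21,0,1]]]'
python3 - <<'E'
from h import *
plan([.5492,-.0367,.05],np.radians(87.2))
import pickle
for c in("wrist","top","scene"):
    m=camera_model(c);im=grab_frame(c);cv2.imwrite(f"pics/{c}6.png",im);pickle.dump(m,open(c+"6.pkl","wb"))
    for t in("red_grip","yellow_grip","gate_handle"):
        for d in search_frame(t,c)[:3]: w=cam2w(c,d["centre"],m);print(c,t,round(d["confidence"],2),w.round(4),proj(c,w,m).round())
E
```

```text
time_s: 7.03
ee_pos: [0.5402, -0.0354, 0.2241]
orientation: [0.077, 3.137, 0.002]
contact_force: [-0.2, -0.2, -0.4]
grip_width: 1.002
t 7.03 ee [ 0.5402 -0.0354  0.2241] zaxis [ 0.0034  0.001  -1.    ] tooly_deg 87.19 shift [-0.0085 -0.001   0.1741] turn -0.0002 j [ 0.3   0.14 -0.3   0.   -1.13 -1.92]
wrist yellow_grip 0.59 [0.6612 0.0436 0.1325] [369. 340.]
wrist gate_handle 0.71 [0.6414 0.0133 0.1028] [333. 309.]
top red_grip 0.52 [ 0.6788 -0.032   0.1286] [276. 164.]
top yellow_grip 0.65 [0.6745 0.0787 0.1359] [239. 164.]
top gate_handle 0.81 [0.6469 0.1236 0.1125] [225. 174.]
scene red_grip 0.7 [ 0.6764 -0.0298  0.1374] [273. 244.]
scene red_grip 0.61 [ 0.5322 -0.0441  0.027 ] [273. 224.]
scene yellow_grip 0.69 [ 0.4517 -0.51    0.0024] [134. 196.]
scene yellow_grip 0.49 [0.6829 0.0732 0.1298] [310. 251.]
scene gate_handle 0.64 [0.812  0.0471 0.1034] [297. 296.]
scene gate_handle 0.61 [0.6463 0.031  0.1205] [296. 240.]
```

View pics/wrist6.png

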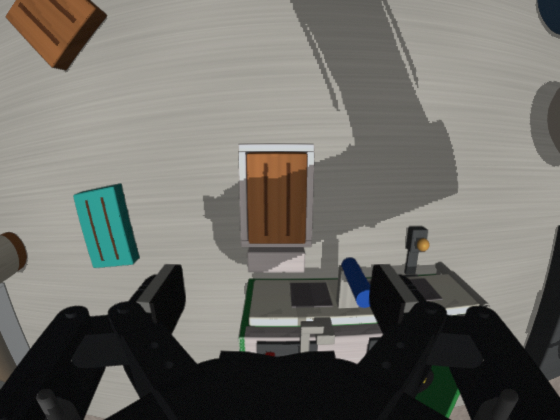

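View pics/top6.png

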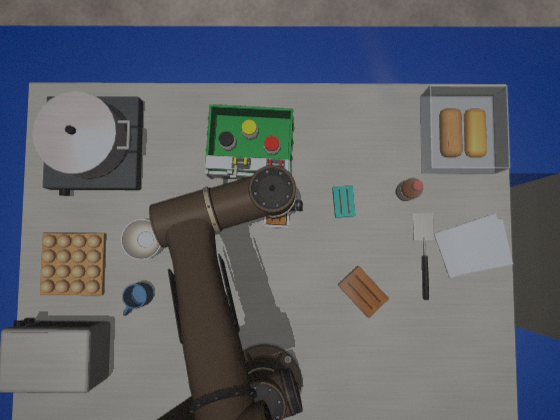

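Run:
```python
from h import *
m=camera_model("top")
for n,l in(("red",[(305,310),(344,312)]),("yel",[(170,300),(211,301)])):
    P=[ray("top",(190+x/3.8,80+y/3.8),.17,m).round(4) for x,y in l];print(n,P)
plan([.655,.027,.32],np.radians(87.2))
```

```text
red [array([ 0.6778, -0.0167,  0.17  ]), array([ 0.6764, -0.0472,  0.17  ])]
yel [array([0.6852, 0.089 , 0.17  ]), array([0.6846, 0.0569, 0.17  ])]
t 7.63 ee [ 0.5395 -0.0356  0.222 ] zaxis [-5.e-04 -1.e-04 -1.e+00] tooly_deg 87.18 shift [-0.1122  0.0682 -0.098 ] turn -0.0003 j [ 0.3   0.14 -0.3  -0.   -1.13 -1.92]
```

```bash
python3 -m crank '[[[-0.01,0.005,-0.02,0,1],[-0.03,0.015,-0.05,0,1],[-0.055,0.03,-0.08,0,1],[-0.08,0.045,-0.095,0,1],[-0.1,0.06,-0.098,0,1],[-0.112,0.068,-0.098,0,1],[-0.112,0.068,-0.098,0,1],[-0.112,0.068,-0.098,0,1]]]'
python3 - <<'E'
from h import *
import pickle
c="wrist";m=camera_model(c);im=grab_frame(c);cv2.imwrite(f"pics/{c}7.png",im);pickle.dump(m,open(c+"7.pkl","wb"))
plan([.655,.027,.32],np.radians(87.2))
for t in("red_grip","yellow_grip","gate_handle","gate_hinge"):
        for d in search_frame(t,c)[:3]: w=cam2w(c,d["centre"],m);print(c,t,round(d["confidence"],2),w.round(4),proj(c,w,m).round())
E
```

```text
time_s: 8.3
ee_pos: [0.655, 0.0272, 0.3192]
orientation: [-0.077, -3.139, 0.001]
contact_force: [0.3, -0.9, -0.5]
grip_width: 1.002
t 8.35 ee [0.6545 0.0267 0.3196] zaxis [-1.2e-03 -4.0e-04 -1.0e+00] tooly_deg 87.19 shift [-0.0005  0.0003 -0.0004] turn -0.0002 j [ 0.34  0.29  0.11 -0.   -1.39 -1.96]
wrist red_grip 0.87 [ 0.6631 -0.0291  0.141 ] [223. 206.]
wrist red_grip 0.55 [0.7819 0.0496 0.0997] [300. 287.]
wrist yellow_grip 0.63 [0.6705 0.0742 0.144 ] [324. 209.]
wrist gate_handle 0.87 [0.6431 0.0346 0.1138] [283. 179.]
wrist gate_hinge 0.68 [0.6459 0.0393 0.1143] [288. 182.]
```

View pics/wrist7.png

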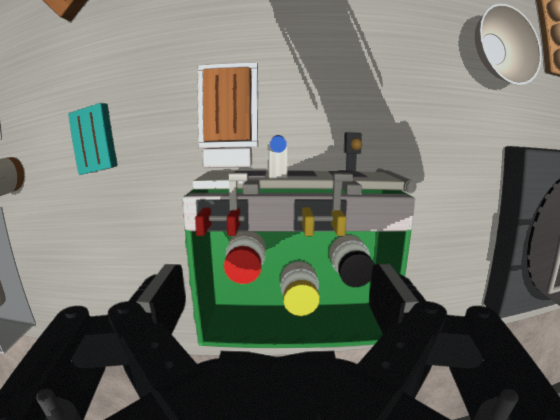

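Run:
```python
from h import *
im=cv2.imread("pics/wrist7.png")
cv2.imwrite("pics/w7c.png",cv2.resize(im[120:250,180:420],None,fx=3.3,fy=3.3,interpolation=cv2.INTER_CUBIC))
```

```text
(no output)
```

View pics/w7c.png

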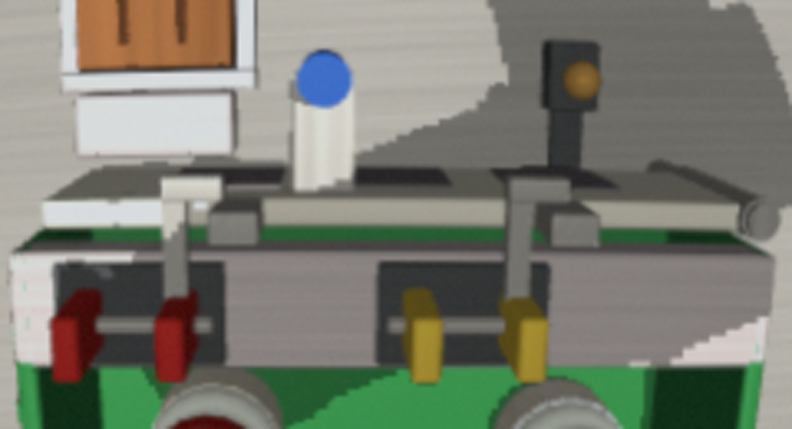

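Run:
```python
from h import *
import pickle;m=pickle.load(open("wrist7.pkl","rb"))
f=lambda x,y,z:ray("wrist",(180+x/3.3,120+y/3.3),z,m)
r=f(121,349,.17);y=f(479,348,.17);print(r,y,np.hypot(*(y-r)[:2]),np.degrees(np.arctan2((y-r)[1],(y-r)[0])))
print("outer",f(52,349,.17),f(190,349,.17)); print("xedge",f(172,316,.17),f(172,381,.17))
print("post",f(325,79,.152)); print("hinge",f(760,215,.12))
# predictions from pocket: tote yaw -2.8,
```

```text
[ 0.67530327 -0.03141522  0.17      ] [0.67998694 0.07164637 0.17      ] 0.1031679686265228 87.39796379910953
outer [ 0.67439294 -0.05207198  0.17      ] [ 0.67621931 -0.0112585   0.17      ]
xedge [ 0.66617606 -0.01562296  0.17      ] [ 0.68566507 -0.01735077  0.17      ]
post [0.60266478 0.03110491 0.152     ]
hinge [0.65349314 0.17815253 0.12      ]
```

Run:
```python
from h import *
plan([.6755,-.032,.142],np.radians(87.35))
```

```text
t 8.55 ee [0.6543 0.0263 0.3207] zaxis [ 4.e-04  1.e-04 -1.e+00] tooly_deg 87.16 shift [-0.024  -0.0572  0.1787] turn -0.0032 j [ 0.34  0.29  0.11  0.   -1.39 -1.96]
```

```bash
python3 -m crank '[[[-0.008,-0.018,0,-0.003,1],[-0.016,-0.04,0.02,-0.003,1],[-0.023,-0.055,0.05,-0.003,1],[-0.024,-0.0572,0.085,-0.003,1],[-0.024,-0.0572,0.115,-0.003,1],[-0.024,-0.0572,0.14,-0.003,1],[-0.024,-0.0572,0.158,-0.003,1],[-0.024,-0.0572,0.17,-0.003,1],[-0.024,-0.0572,0.177,-0.003,1],[-0.024,-0.0572,0.178,-0.003,0.8],[-0.024,-0.0572,0.178,-0.003,0.6],[-0.024,-0.0572,0.178,-0.003,0.53],[-0.024,-0.0572,0.178,-0.003,0.53],[-0.024,-0.0572,0.178,-0.003,0.53]]]'
python3 - <<'E'
from h import *
import pickle
c="wrist";m=camera_model(c);im=grab_frame(c);cv2.imwrite(f"pics/{c}8.png",im);pickle.dump(m,open(c+"8.pkl","wb"))
plan([.6755,-.032,.142],np.radians(87.35)); print(state()["contact_force"])
E
```

```text
time_s: 9.72
ee_pos: [0.6764, -0.0314, 0.1435]
orientation: [0.072, 3.139, 0.001]
contact_force: [-0.1, -0.2, -0.1]
grip_width: 0.529
t 9.77 ee [ 0.6763 -0.0314  0.1433] zaxis [ 1.4e-03  3.0e-04 -1.0e+00] tooly_deg 87.36 shift [ 0.0008 -0.0006  0.0013] turn 0.0002 j [ 0.24  0.42 -0.1   0.   -1.05 -1.86]
[-0.99822296  0.56609002 -0.84658945]
```

View pics/wrist8.png

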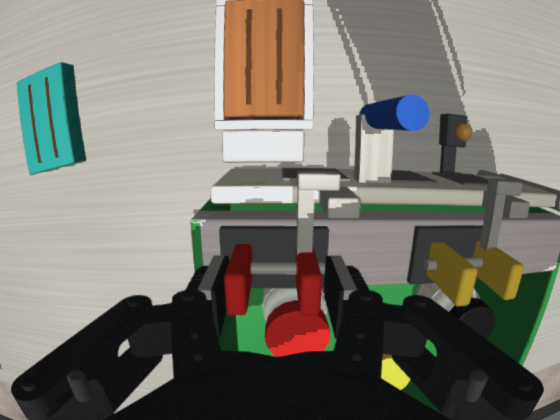

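```bash
python3 -m crank '[[[0,-0.0006,0,0,0.48],[0,-0.0006,0,0,0.42],[0,-0.0006,0,0,0.36],[0,-0.0006,0,0,0.3],[0,-0.0006,0,0,0.26],[0,-0.0006,0,0,0.22],[0,-0.0006,0,0,0.22],[0,-0.0006,0,0,0.22],[0,-0.0006,0,0,0.22]]]'
python3 - <<'E'
from h import *
c="wrist";m=camera_model(c);im=grab_frame(c);cv2.imwrite(f"pics/{c}9.png",im)
cv2.imwrite("pics/w9c.png",cv2.resize(im[140:380,180:480],None,fx=2.6,fy=2.5,interpolation=cv2.INTER_CUBIC))
plan([.6755,-.032,.142],np.radians(87.35)); print(state()["contact_force"])
E
```

```text
time_s: 10.52
ee_pos: [0.6761, -0.0331, 0.1434]
orientation: [0.073, 3.14, -0.002]
contact_force: [-2.4, -4.9, 6.6]
grip_width: 0.235
t 10.57 ee [ 0.6761 -0.0331  0.1434] zaxis [ 8.0e-04 -1.1e-03 -1.0e+00] tooly_deg 87.35 shift [0.0007 0.001  0.0014] turn -0.0001 j [ 0.24  0.42 -0.1   0.   -1.05 -1.86]
[-1.40408467 -6.04882126  5.64822372]
```

View pics/w9c.png

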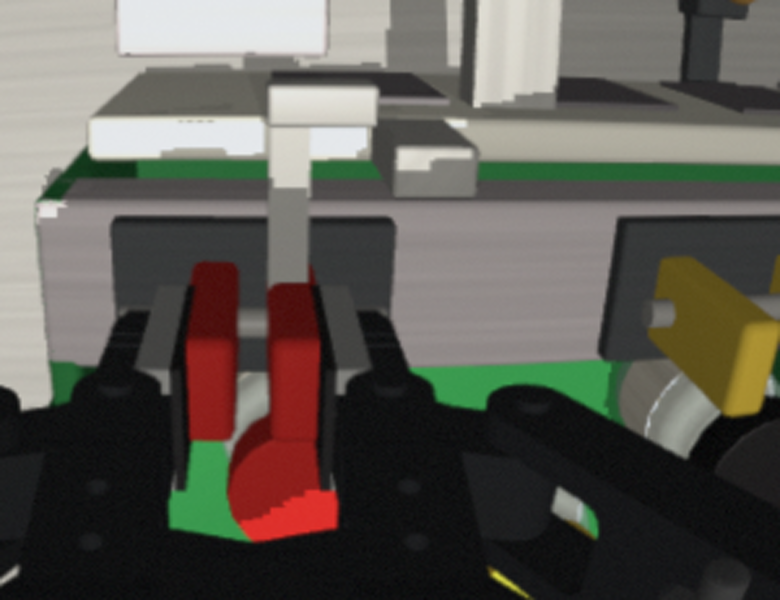

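```bash
python3 -m crank '[[[0,0,0,0,0.1],[0,0,0,0,0.1],[0,0,0,0,0.05],[0,0,0,0,0.05]]]'
```

```text
time_s: 10.9
ee_pos: [0.6761, -0.0331, 0.1434]
orientation: [0.073, 3.14, -0.002]
contact_force: [-1.2, -5.5, 7.0]
grip_width: 0.24
```

```bash
python3 -m crank '[[[0,-0.0005,0,0,0.4],[0,-0.0005,0,0,0.8],[0,-0.0005,0,0,1],[0,-0.0005,0,0,1],[0,-0.0005,0,0,1],[0,-0.0005,-0.02,0,1],[0,-0.0005,-0.05,0,1],[0,0.015,-0.068,0,1],[0,0.045,-0.07,0,1],[0,0.08,-0.07,0,1],[0,0.1,-0.065,0,1],[0,0.104,-0.045,0,1],[0,0.104,-0.02,0,1],[0,0.104,-0.005,0,1],[0,0.104,0,0,0.8],[0,0.104,0,0,0.53],[0,0.104,0,0,0.53],[0,0.104,0,0,0.53],[0,0.104,0,0,0.53]]]'
python3 - <<'E'
from h import *
c="wrist";m=camera_model(c);im=grab_frame(c);cv2.imwrite(f"pics/{c}10.png",im)
plan([.6755,-.032,.142],np.radians(87.35)); print(state()["contact_force"])
E
```

```text
time_s: 12.48
ee_pos: [0.6815, 0.0718, 0.1438]
orientation: [0.073, 3.139, 0.001]
contact_force: [-0.7, 0.4, -0.3]
grip_width: 0.532
t 12.53 ee [0.6813 0.0718 0.1437] zaxis [ 2.e-03  7.e-04 -1.e+00] tooly_deg 87.34 shift [ 0.001  -0.1039  0.0016] turn -0.0001 j [ 0.39  0.43 -0.08  0.   -1.06 -2.01]
[ 0.2072681  -0.29307375  0.30436673]
```

View pics/wrist10.png

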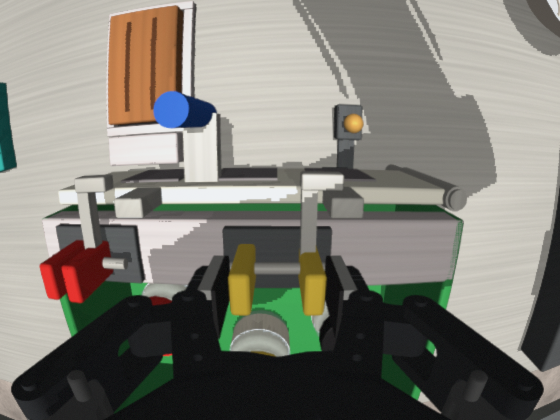

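```bash
python3 -m crank '[[[0,0,0,0,0.48],[0,0,0,0,0.42],[0,0,0,0,0.36],[0,0,0,0,0.3],[0,0,0,0,0.24],[0,0,0,0,0.15],[0,0,0,0,0.1],[0,0,0,0,0.05],[0,0,0,0,0.05],[0,0,0,0,0.05]]]'
python3 - <<'E'
from h import *
c="wrist";m=camera_model(c);im=grab_frame(c);cv2.imwrite(f"pics/{c}11.png",im)
plan([.6755,-.032,.142],np.radians(87.35)); print(state()["contact_force"])
E
```

```text
time_s: 13.37
ee_pos: [0.6812, 0.0717, 0.1435]
orientation: [0.072, 3.139, 0.0]
contact_force: [-1.2, 0.1, 7.4]
grip_width: 0.238
t 13.42 ee [0.6812 0.0717 0.1435] zaxis [ 1.6e-03  1.0e-04 -1.0e+00] tooly_deg 87.36 shift [ 0.0009 -0.1039  0.0015] turn 0.0003 j [ 0.39  0.43 -0.08  0.   -1.06 -2.01]
[-0.42706277 -0.04857703  8.34227845]
```

View pics/wrist11.png

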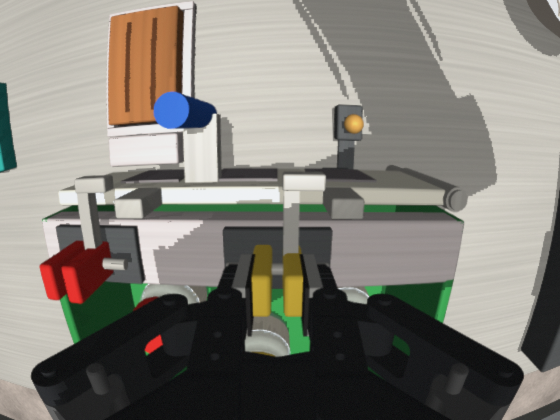

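```bash
python3 - <<'E'
from h import *
plan([.603,.030,.19],np.radians(133))
E
python3 -m crank '[[[0,0,0,0,0.4],[0,0,0,0,0.8],[0,0,0,0,0.8],[0,0,0,0,0.8],[0,0,-0.02,0,0.8],[0,0,-0.05,0,0.8],[0,0,-0.07,0,0.8],[0,0,-0.08,0,0.8],[0,0,-0.08,0,0.8]]]'
python3 - <<'E'
from h import *
c="wrist";m=camera_model(c);im=grab_frame(c);cv2.imwrite(f"pics/{c}12.png",im)
plan([.603,.030,.19],np.radians(133))
E
```

```text
t 13.42 ee [0.6812 0.0717 0.1435] zaxis [ 1.6e-03  1.0e-04 -1.0e+00] tooly_deg 87.36 shift [ 0.0761 -0.0453 -0.0466] turn -0.7965 j [ 0.39  0.43 -0.08  0.   -1.06 -2.01]
time_s: 14.17
ee_pos: [0.6819, 0.072, 0.2251]
orientation: [0.072, 3.137, 0.002]
contact_force: [0.3, -0.9, -0.5]
grip_width: 0.801
t 14.22 ee [0.681  0.0719 0.2231] zaxis [ 1.6e-03  9.0e-04 -1.0e+00] tooly_deg 87.35 shift [ 0.076  -0.0455  0.0329] turn -0.7968 j [ 0.39  0.38  0.02 -0.   -1.21 -2.01]
```

View pics/wrist12.png

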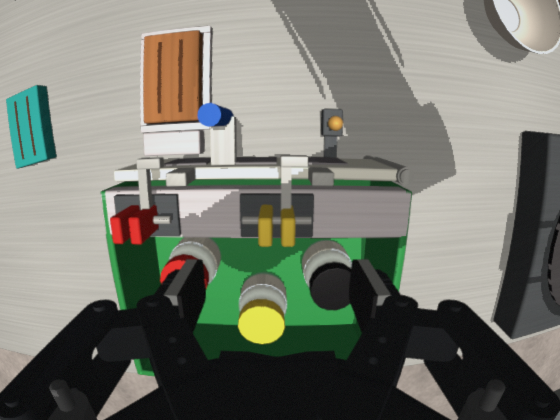

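```bash
python3 - <<'E'
from h import *
m=camera_model("wrist");print(ray("wrist",(209.5,114.5),.152,m), ray("wrist",(407,175),.12,m), ray("wrist",(276,235),.17,m))
E
python3 -m crank '[[[0.01,-0.006,0,-0.1,0.7],[0.025,-0.015,0,-0.22,0.6],[0.042,-0.025,0,-0.34,0.5],[0.057,-0.034,0.005,-0.46,0.5],[0.068,-0.041,0.015,-0.58,0.5],[0.074,-0.044,0.025,-0.7,0.5],[0.076,-0.0455,0.032,-0.797,0.5],[0.076,-0.0455,0.033,-0.797,0.5],[0.076,-0.0455,0.033,-0.797,0.5]]]'
python3 - <<'E'
from h import *
c="wrist";m=camera_model(c);im=grab_frame(c);cv2.imwrite(f"pics/{c}13.png",im)
plan([.603,.030,.19],np.radians(133))
E
```

```text
[0.6018     0.03128329 0.152     ] [0.65269642 0.17834507 0.12      ] [0.68064032 0.07142279 0.17      ]
time_s: 14.97
ee_pos: [0.6018, 0.0296, 0.1877]
orientation: [1.146, -2.922, -0.0]
contact_force: [0.0, -0.4, 1.5]
grip_width: 0.502
t 15.02 ee [0.6025 0.0298 0.1884] zaxis [-1.5e-03 -5.0e-04 -1.0e+00] tooly_deg 132.81 shift [-0.0005 -0.0002 -0.0016] turn -0.0033 j [ 0.37  0.27 -0.21 -0.   -1.09 -1.2 ]
```

View pics/wrist13.png

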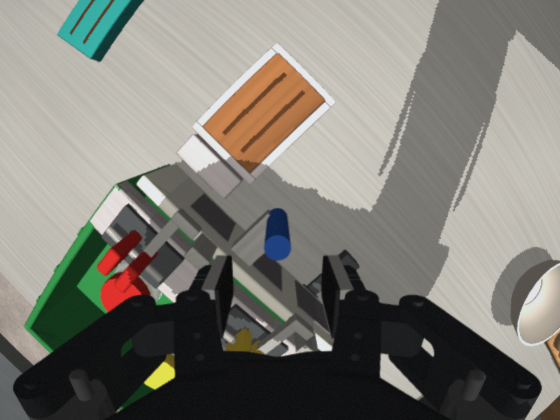

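Run:
```python
from h import *
m=camera_model("wrist");print(ray("wrist",(277.5,247),.152,m))
plan([.6022,.0305,.120],np.radians(150))
```

```text
[0.60318155 0.03102295 0.152     ]
t 15.02 ee [0.6025 0.0298 0.1884] zaxis [-1.5e-03 -5.0e-04 -1.0e+00] tooly_deg 132.81 shift [-0.0004  0.0007  0.0684] turn -0.3 j [ 0.37  0.27 -0.21 -0.   -1.09 -1.2 ]
```

```bash
python3 -m crank '[[[-0.0005,0.0005,0,-0.1,0.5],[-0.001,0.0008,0.01,-0.2,0.5],[-0.001,0.0008,0.03,-0.3,0.5],[-0.001,0.0008,0.05,-0.3,0.5],[-0.001,0.0008,0.064,-0.3,0.5],[-0.001,0.0008,0.07,-0.3,0.5],[-0.001,0.0008,0.07,-0.3,0.5],[-0.001,0.0008,0.07,-0.3,0.3],[-0.001,0.0008,0.07,-0.3,0.1],[-0.001,0.0008,0.07,-0.3,0],[-0.001,0.0008,0.07,-0.3,0],[-0.001,0.0008,0.07,-0.3,0]]]'
python3 - <<'E'
from h import *
c="wrist";m=camera_model(c);im=grab_frame(c);cv2.imwrite(f"pics/{c}14.png",im)
plan([.603,.030,.117],np.radians(150));print(state()["contact_force"],state()["grip_width"]*85)
E
```

```text
time_s: 16.02
ee_pos: [0.6036, 0.0314, 0.1206]
orientation: [-1.575, 2.716, -0.001]
contact_force: [-0.4, 1.7, 5.5]
grip_width: 0.168
t 16.07 ee [0.6037 0.0314 0.1206] zaxis [ 2.3e-03  6.0e-04 -1.0e+00] tooly_deg 150.22 shift [ 0.0016 -0.0001  0.0036] turn 0.0038 j [ 0.37  0.33 -0.3   0.   -0.94 -0.9 ]
[-0.88799452  1.25312393  6.32815112] 14.271886447561469
```

View pics/wrist14.png

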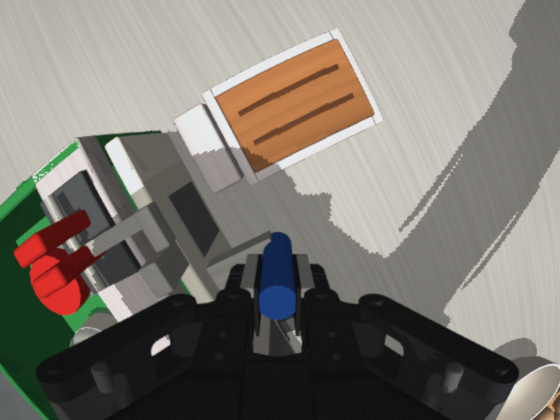

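```bash
cat > arc.py <<'E'
from h import *
def arc(hinge,th0,ths,r=np.hypot(.045,.150),yaw=np.radians(-2.8)):
    """prints shifts from current pose; th0 current angle"""
    s=state();M=toolR();e=s["ee_pos"]
    a0=np.arctan2(-.150,-.045)+yaw
    for th in ths:
        p=np.array(hinge)+r*np.array([np.cos(a0-th),np.sin(a0-th)])
        d=M.T@np.array([*(p-e[:2]),0]);print(round(th,2),p.round(4),d.round(4)[:2],round(th-th0,3))
E
python3 - <<'E'
from arc import *
arc((.6559,.1790),0,np.arange(0,1.5,.08))
E
```

```text
0.0 [0.6036 0.0314] [0. 0.] 0.0
0.08 [0.592 0.036] [0.0018 0.0124] 0.08
0.16 [0.5808 0.0416] [0.0025 0.0249] 0.16
0.24 [0.57  0.048] [0.0023 0.0375] 0.24
0.32 [0.5598 0.0553] [0.001  0.0499] 0.32
0.4 [0.5503 0.0634] [-0.0012  0.0623] 0.4
0.48 [0.5414 0.0722] [-0.0045  0.0744] 0.48
0.56 [0.5332 0.0817] [-0.0086  0.0862] 0.56
0.64 [0.5258 0.0918] [-0.0138  0.0976] 0.64
0.72 [0.5193 0.1025] [-0.0198  0.1086] 0.72
0.8 [0.5136 0.1136] [-0.0266  0.1191] 0.8
0.88 [0.5088 0.1252] [-0.0343  0.1289] 0.88
0.96 [0.505  0.1372] [-0.0428  0.1382] 0.96
1.04 [0.5021 0.1494] [-0.0519  0.1467] 1.04
1.12 [0.5003 0.1617] [-0.0617  0.1545] 1.12
1.2 [0.4994 0.1742] [-0.0722  0.1615] 1.2
1.28 [0.4995 0.1868] [-0.0831  0.1676] 1.28
1.36 [0.5006 0.1992] [-0.0945  0.1728] 1.36
1.44 [0.5027 0.2116] [-0.1062  0.1771] 1.44
```

```bash
python3 -m crank '[[[0.001,0.006,0,0.04,0],[0.0018,0.0124,0,0.08,0],[0.0025,0.0249,0,0.16,0],[0.0023,0.0375,0,0.24,0],[0.001,0.0499,0,0.32,0],[-0.0012,0.0623,0,0.4,0],[-0.0012,0.0623,0,0.4,0],[-0.0012,0.0623,0,0.4,0]]]'
python3 - <<'E'
from arc import *
print(state()["contact_force"],state()["grip_width"],state()["torque"])
c="wrist";im=grab_frame(c);cv2.imwrite(f"pics/{c}15.png",im)
arc((.6559,.1790),.4,[.4,.48])
E
```

```text
time_s: 16.73
ee_pos: [0.5502, 0.0634, 0.1206]
orientation: [-1.008, 2.973, -0.001]
contact_force: [0.1, -1.7, 7.7]
grip_width: 0.172
[ 0.0998781  -1.68105012  7.71675171] 0.17223078426551766 [-0.47874039 -0.16395188 -0.0363978 ]
0.4 [0.5503 0.0634] [0.     0.0004] 0.0
0.48 [0.5414 0.0722] [0.0017 0.0128] 0.08
```

View pics/wrist15.png

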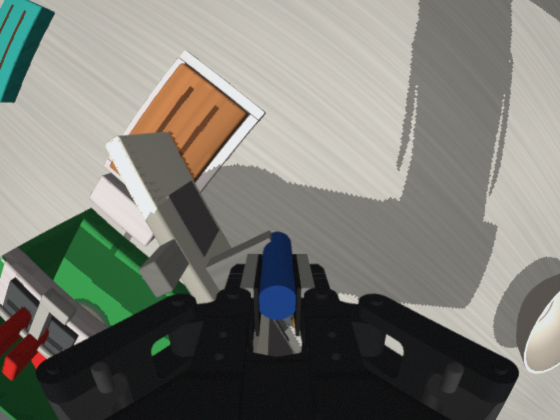

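Run:
```python
from arc import *
arc((.6559,.1790),.4,np.arange(.48,1.5,.08))
```

```text
0.48 [0.5414 0.0722] [0.0017 0.0128] 0.08
0.56 [0.5332 0.0817] [0.0024 0.0253] 0.16
0.64 [0.5258 0.0918] [0.0021 0.0378] 0.24
0.72 [0.5193 0.1025] [0.0008 0.0502] 0.32
0.8 [0.5136 0.1136] [-0.0015  0.0626] 0.4
0.88 [0.5088 0.1252] [-0.0047  0.0747] 0.48
0.96 [0.505  0.1372] [-0.009   0.0864] 0.56
1.04 [0.5021 0.1494] [-0.0141  0.0979] 0.64
1.12 [0.5003 0.1617] [-0.0202  0.1088] 0.72
1.2 [0.4994 0.1742] [-0.0271  0.1193] 0.8
1.28 [0.4995 0.1868] [-0.0348  0.1291] 0.88
1.36 [0.5006 0.1992] [-0.0433  0.1384] 0.96
1.44 [0.5027 0.2116] [-0.0525  0.1469] 1.04
```

```bash
python3 -m crank '[[[0.0017,0.0128,0,0.08,0],[0.0024,0.0253,0,0.16,0],[0.0021,0.0378,0,0.24,0],[0.0008,0.0502,0,0.32,0],[-0.0015,0.0626,0,0.4,0],[-0.0047,0.0747,0,0.48,0],[-0.009,0.0864,0,0.56,0],[-0.0141,0.0979,0,0.64,0],[-0.0202,0.1088,0,0.72,0],[-0.0271,0.1193,0,0.8,0],[-0.0348,0.1291,0,0.88,0],[-0.0433,0.1384,0,0.96,0],[-0.0525,0.1469,0,1.04,0],[-0.0525,0.1469,0,1.04,0],[-0.0525,0.1469,0,1.04,0],[-0.0525,0.1469,0,1.04,0]]]'
python3 - <<'E'
from arc import *
s=state();print(s["contact_force"],s["grip_width"],s["torque"],s["joint_positions"].round(2))
import pickle
for c in("wrist","top","scene"):
    m=camera_model(c);im=grab_frame(c);cv2.imwrite(f"pics/{c}16.png",im);pickle.dump(m,open(c+"16.pkl","wb"))
arc((.6559,.1790),1.44,[1.44])
h=np.array([.6559,.1790]);v=s["ee_pos"][:2]-h;a0=np.arctan2(-.150,-.045)+np.radians(-2.8)
print(np.hypot(*v),np.degrees((a0-np.arctan2(v[1],v[0]))%(2*np.pi)))
E
```

```text
time_s: 18.12
ee_pos: [0.5032, 0.2116, 0.1205]
orientation: [0.603, 3.082, -0.0]
contact_force: [-2.1, -1.8, 10.9]
grip_width: 0.166
[-2.08293567 -1.78223061 10.9281345 ] 0.16640516247411902 [-0.83740272  0.76059155 -0.1208998 ] [ 0.76  0.25 -0.42  0.   -0.9  -2.72]
1.44 [0.5027 0.2116] [0.0005 0.    ] 0.0
0.15617182545484343 82.53682648566742
```

View pics/wrist16.png

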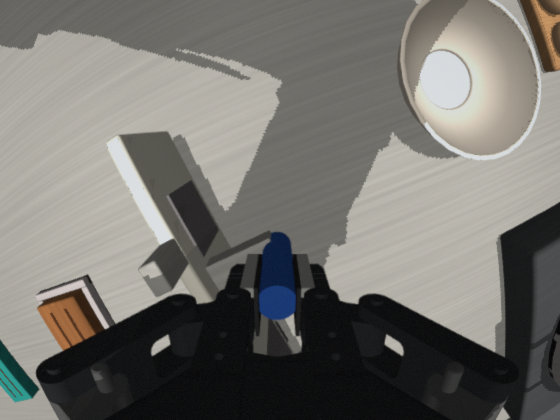

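View pics/scene16.png

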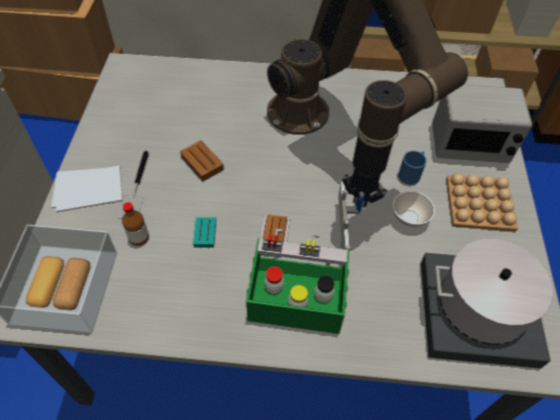

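View pics/top16.png

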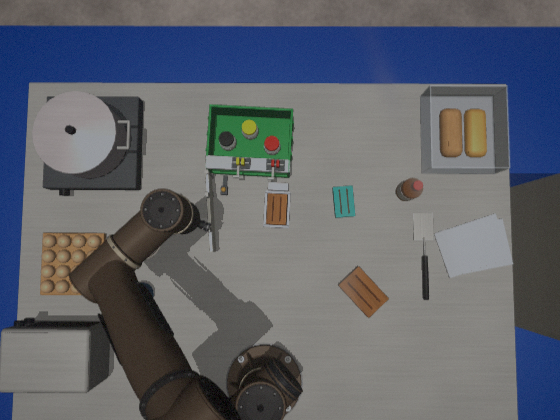

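Run:
```python
from h import *
a=cv2.imread("pics/top16.png");b=cv2.imread("pics/scene16.png")
x=cv2.resize(a[140:260,190:310],(480,480),interpolation=cv2.INTER_CUBIC);y=cv2.resize(b[190:250,250:330],(320,240),interpolation=cv2.INTER_CUBIC)
o=np.zeros((480,800,3),np.uint8);o[:,:480]=x;o[:240,480:]=y;cv2.imwrite("pics/fin.png",o)
m=camera_model("top")
h=cv2.cvtColor(a,cv2.COLOR_BGR2HSV);k=cv2.inRange(h,(3,90,30),(20,255,255))
print(rect("top",k,.028,(262,185,295,230),m)[0])
# gate panel: predicted ends at 82.5 deg
hi=np.array([.6559,.1790]);ang=np.radians(-90-2.8-82.5);u=np.array([np.cos(ang),np.sin(ang)])
print([proj("top",[*(hi+u*d),.115],m).round(1) for d in(.005,.245)])
```

```text
((548.322998046875, -32.610008239746094), (96.77561950683594, 64.1919937133789), 0.3232019245624542)
[array([207.1, 173. ]), array([212. , 251.2])]
```

View pics/fin.png

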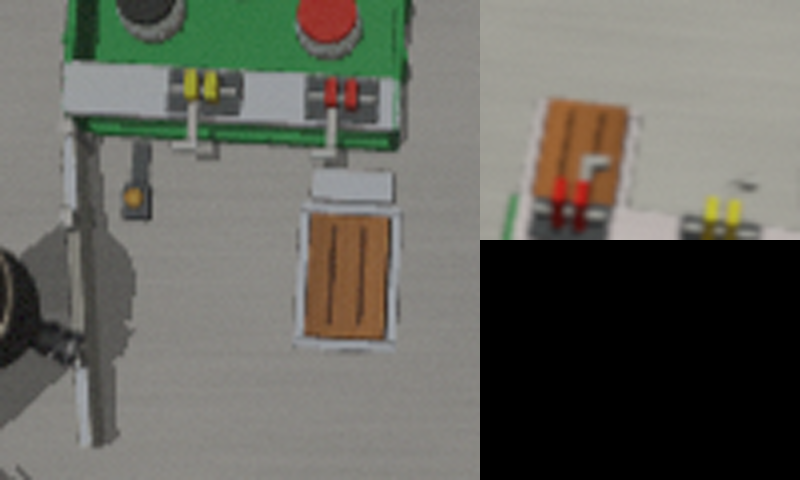

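Run:
```python
from plant import *
s=state();print(s["time_s"],s["ee_pos"],s["grip_width"]);print(close_job())
```

```text
18.2667 [0.50314116 0.21136827 0.12051703] 0.16608707036209466
the job is handed in; nothing more can be done
None
```

The job is handed in at 18.3 s. The board is in the pocket, both catches are squeezed, and the gripper is still holding the gate open at about 82.5°.

- **Board:** I put the smaller brown board into the pocket. The last pictures show it inside the frame on all sides and square to it. Its bottom was about 4 mm above the table when I let go, by the arm's reading, so it should be flat on the floor, though I did not measure its height afterwards.
- **Catches:** I squeezed red first, then yellow. Each stopped firmly, at an opening of 0.24 on both. The pictures show the ears together and the hooks clear of the gate tabs.
- **Gate:** I swung it past the detent while gripping the blue post. The angle comes from the post position, and the gate's free end in the top picture was within about 1 px of where 82.5° would put it. The force sideways was about 3 N and upwards about 11 N.
- **Everything else:** The jars and the rest of the counter look unmoved in the last pictures.

One check disagreed slightly: the last outline of the board from above came out 96.8 by 64.2 mm instead of 100 by 64 mm, and about 3° off its line. I put this down to the coarse resolution there (about 3 mm per pixel), because the close-ups from the wrist camera showed it square.

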